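# Clear the king off the lots pot, find which way its lid unscrews, hold the lid off

### The arm

A 6-joint arm with a two-finger parallel gripper is mounted at the origin on the work surface. World frame = base frame: x ahead of the robot, y to its left, z up, the work surface at z = 0. Lengths are in m, angles in rad, forces in N, time in s.
With the tool pointing down it reaches from about 0.25 to 0.725 m from the base axis. Payload 4 kg.
Tool frame: the origin (TCP) lies between the finger pads; the fingertips stand 8 mm ahead of it and the grasp point (between the pads) lies 11 mm behind it (bot.tip_reach is the distance from the TCP to the fingertips, in m); z points along the fingers, y is the line along which they close (so a half turn about z gives the same grasp; the last joint's range is limited). The gripper opens to 85 mm and grips with 20 to 120 N. Pads are 22 mm wide; open, the fingers measure 114 mm over their backs; the gripper's body (76 mm by 85 mm) begins 54 mm behind the grasp point. The pads swing forward as they close: fully open they stand 13 mm farther back than shut.
Start: joints at [-1.171, 0.241, 0.005, 1.335, 0, 1.571], TCP at [0.195, -0.461, 0.239] pointing down, gripper open.
Joint ranges: [-2.72, 2.72], [-1.05, 1.87], [-1.09, 1.28], [-1.99, 2.15], [-1.42, 1.44], [-3.14, 3.14]. Speed limits (rad/s): [2.79, 2.79, 3.14, 3.14, 3.14, 3.14].

### API

Orientations are given as a unit quaternion [x, y, z, w].
In Python, from workcell import bot gives the robot as it stands.
- The arm moves only by the tool move_arm, never from a script. Its argument "deltas" is a list of rows, each a list of 7 numbers: the opening, from 0 (shut) to 1 (fully open), then the shift along the tool's x, y, z in mm, then the turn, a rotation vector about the tool's x, y, z in degrees. In form: [[gripper, tx, ty, tz, ax, ay, az], ...]. A call has 1 to 10 rows; each row shifts and turns the commanded pose from where the row before left it, along the tool's axes as they then stand; what a row does not reach is not made up. A row lasts 1/12 s, in which the tool goes at most 41.7 mm and 7.16 degrees, less where a joint would pass 70% of its speed; a pose out of reach is approached as far as the arm can. A call is refused whole if a number of a shift passes 41.7 or a number of a turn 7.16, either way. A call with a gripper value outside its range is refused whole. The fingers move at their own pace and stop on an object; the grip force is fixed at half the most. Time passes only in rows, so rows that do not move let the fingers close. It gives the time, the measured TCP pose, the force, the opening and the grip force at its end, in the units of the state.
- bot.get_obs(): the state, without advancing time (a new reading comes with each control period).
- bot.camera(name): name is "side" or "top"; returns the picture (480x640x3 uint8, blue, green, red); there is no depth.
- bot.calibration(name): a dict with "K" (3x3 intrinsics, pixels), "dist_coeffs" ([k1, k2, p1, p2, k3] as OpenCV has them; the pictures are not rectified), "position" and "orientation" of the camera in the world. Camera axes: x right, y down, z forward; pixel columns grow to the right and rows downward; lengths in m; the calibration is good to about 2 mm. A picture is of the moment at which its call begins. calibration takes no time and is no camera call.
- bot.job_done(): hands the job in; it is judged then, once.
Trained networks look in the newest picture that a camera, given by its name, has taken for a name from the list of things; names that differ only in an ending like _2 or _b are one class to them, and where a whole thing is asked for, a point or a joint stands for the part that bears it (a point fixed in the world has none). Each returns a list of dicts, best first, with "conf" (0 to 1); they miss things now and then, are a little off and sometimes report something else, mostly with a low value. They report only what shows in the picture. A call takes as long as a camera call. They do not tell look-alikes from the thing itself.
- bot.outline_of(query, camera): "pixels" (480x640 bool, what is visible of it) and "rect" ([left, top, width, height] in pixels, round what is visible of it).
The state is a dict: "clock": time; "joint_pos": joint angles; "joint_vel": joint speeds; "tau": joint torques, N m; "eef_pos": TCP position; "tool_rot": TCP orientation; "ft_force": force on the tool from outside, world axes, zero at the start; "ft_torque": the same for the moment, N m; "grip_width": finger opening in m; "grasp_force": force on a finger pad.
Only numpy, scipy, OpenCV 4.12 (cv2) and the standard library are available. Lean on these libraries where they do the work, as an engineer would, in place of code of your own. Each camera call takes 0.05 s, during which the arm holds its last target. There are 200 camera calls.

### The job

We are ready to draw lots for colours. Take the black king off the lid of the turned lots pot and stand it upright on the bare table, well clear of the pot, lowering it all the way down before letting go; then unscrew the pot's lid (its thread may be left- or right-handed, so find out which way it loosens) and lift it well clear, 10 cm or so above the pot. Finish while still holding the lid up in the gripper, right way up, and leave the other things where they are, with no piece knocked over and the lid never dropped.

Things in the scene. Friction and masses are not known exactly. Their poses are not given: they have to be found in the camera images.
- pot: The lots pot: dark red-brown turned wooden pot, 70 mm across at its widest, on a 94 mm brass foot screwed down to the table, so it cannot move. Origin: on its vertical axis at table height. Its shoulder, 70 mm above the table, narrows to a 31 mm wide neck, rim at 90 mm, hidden under the lid at the start.
- neck (a point): Centre of the pot's neck rim, 90 mm above the table, on the axis the lid turns about. The neck's coarse lug thread may be left- or right-handed (it varies, and is hidden). Turned the wrong way the lid goes at most 20 degrees to a hard stop; the right way it turns easily without rising by itself and lifts straight off once turned 65 to 130 degrees from its start; before that it rises only a few mm.
- lid: The pot's pale boxwood screw lid (60 g): round flat-topped cap, 52 mm across (54 mm over its fine upright ribs), 26 mm high, a small black dot near its top's edge in its +x direction. Origin: centre of its underside (lower edge of the skirt), z up. Screwed on, it is coaxial with the pot, underside 71.5 mm and top 97.5 mm above the table.
- king: The black ebony king that stands on the lid, 99 mm high with its cross, 70 g, round. Origin: centre of its underside, z up. Base 36 mm across and 6 mm high, slim waist (15 to 17 mm) from 28 to 55 mm, a collar 25 mm across at 57 to 62 mm, crown 24 mm across at 80 mm, cross from 87 to 99 mm.
- king_2: The other black king, same shape and size as the first, standing on the table. Origin: centre of its underside. To be left alone.
- rook: Pale boxwood rook standing on the table, 52 mm high, base 32 mm across. Origin: centre of its underside. To be left alone.
- ashtray: White porcelain ashtray on the table, 110 mm across and 26 mm high. Origin: centre of its underside. To be left alone.
- clock: Black digital chess clock at the back of the table, 90 mm deep, 160 mm wide, 55 mm high. Origin: centre of its underside. To be left alone.
Not all that is in view belongs to the job. What is shaped like the pot but blue or purple is not meant.

How it is judged:
By the outcome, as a careful person would: the job done as asked, in the order asked, and still so for the second after the job is handed in, while the arm keeps its last pose, push and grip.
It also fails if it takes over 58 s, if anything falls off the work surface, if the arm or the gripper's body presses on something with over 40 N, if the wrist force passes 120 N, or if a joint passes its speed limit or range.

## Working session

There is one attempt and no reset: what is moved stays moved. The work goes in short steps, Python scripts to look and compute and a tool call to move; the robot and the scene stay as the last step left them, time stands still between calls to the robot, and variables do not carry over. Pictures are saved under pics/ and viewed, at most 10 in all, crops included, and the job is handed in when it is done.

Besides the shell and the picture viewer there is one more tool, called after "Request:" as name([rows], argument=value, ...), one row to a line, values as JSON. move_arm: Moves the arm, as the interface text tells. Its arguments: {"type":"object","properties":{"deltas":{"type":"array","items":{"type":"array","items":{"type":"number"}}}},"required":["deltas"]}

```bash
mkdir -p pics; cat > h.py <<'E'
import numpy as np, cv2
from scipy.spatial.transform import Rotation as R
from workcell import bot
def cal(n):
    c=bot.calibration(n); return np.array(c["K"]),np.array(c["dist_coeffs"]),np.array(c["position"]),R.from_quat(c["orientation"])
def ray(n,uv):
    K,d,p,r=cal(n); q=cv2.undistortPoints(np.array([[uv]],float),K,d)[0,0]
    return p,r.apply([q[0],q[1],1])
def atz(n,uv,z):
    p,v=ray(n,uv); return p+v*(z-p[2])/v[2]
def proj(n,X):
    K,d,p,r=cal(n); return cv2.projectPoints(r.inv().apply(np.atleast_2d(X)-p),np.zeros(3),np.zeros(3),K,d)[0][:,0]
E
python3 - <<'E'
from h import *
ims=[]
for n in("side","top"):
    im=bot.camera(n);cv2.imwrite(f"pics/{n}0.png",im)
    print(n,cal(n)[2],cal(n)[3].as_matrix().round(2).tolist())
    for q in("pot","lid","king","rook","ashtray","clock"):
        print(q,[(round(o["conf"],2),o["rect"]) for o in bot.outline_of(q,n)])
o=bot.get_obs();print(o["clock"],o["tool_rot"],o["grip_width"],R.from_quat(o["tool_rot"]).as_matrix().round(2))
E
```

```text
side [0.47472893 0.79392835 0.8812904 ] [[-0.99, -0.07, 0.09], [-0.11, 0.71, -0.69], [-0.01, -0.7, -0.72]]
pot [(0.86, [322.4, 248.4, 39.1, 40.5]), (0.86, [381.0, 224.2, 39.3, 45.6]), (0.81, [379.7, 171.8, 37.7, 42.0]), (0.65, [385.6, 271.4, 46.0, 56.0])]
lid [(0.78, [329.6, 231.0, 25.5, 27.1])]
king [(0.6, [314.9, 143.8, 15.9, 32.3])]
rook [(0.84, [386.8, 384.3, 21.8, 29.9])]
ashtray [(0.93, [257.3, 309.1, 53.2, 49.2])]
clock [(0.77, [217.1, 211.6, 53.0, 66.2])]
top [0.36233097 0.01247532 1.10585313] [[0.01, -0.98, 0.2], [-1.0, -0.01, 0.0], [0.0, -0.2, -0.98]]
pot [(0.94, [232.0, 320.6, 46.3, 45.6]), (0.82, [394.3, 306.7, 45.8, 48.2]), (0.67, [304.3, 310.7, 49.9, 44.3]), (0.58, [279.4, 247.6, 44.4, 42.4]), (0.45, [450.2, 219.8, 25.9, 22.3])]
lid [(0.72, [287.3, 249.2, 24.7, 27.1])]
king [(0.75, [450.5, 221.8, 26.6, 19.0])]
rook [(0.61, [139.5, 318.1, 17.8, 18.8])]
ashtray [(0.97, [187.0, 193.8, 53.3, 52.9])]
clock []
0.7 [ 9.80090795e-01  1.98549824e-01 -8.22167903e-06  2.56673012e-05] 0.08536817769108958 [[ 0.92  0.39 -0.  ]
 [ 0.39 -0.92 -0.  ]
 [-0.    0.   -1.  ]]
```

View pics/side0.png

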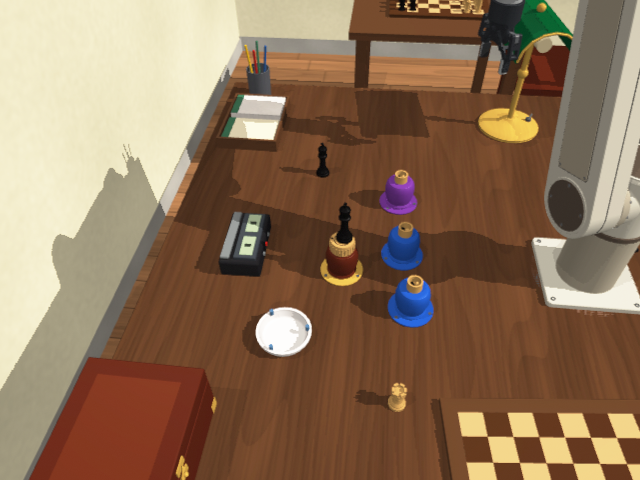

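View pics/top0.png

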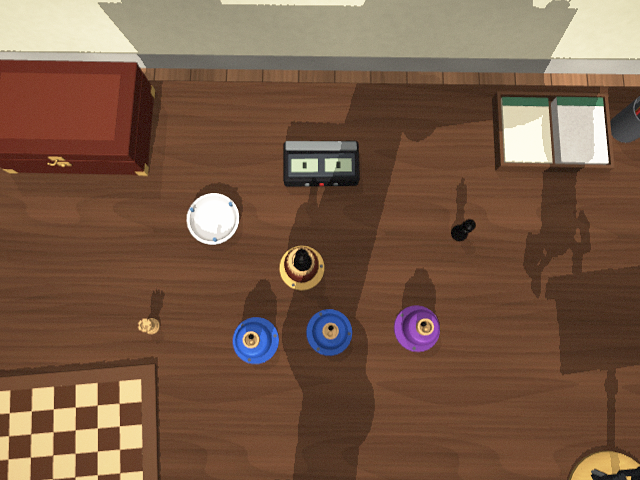

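The side view shows the red-brown pot (342,265) with its pale lid (342,244) and the king on it (cross at 345,205). The second king is at (323,160), the blue and purple decoys are to the right of the pot, and the ashtray is at (284,331). In the top view the pot's foot is at (301,268), the decoys are at (255,340), (329,332) and (417,328), and king_2 is at (460,231).

```bash
python3 - <<'E'
from h import *
for nm,uv,z in [("foot",(301.6,268.8),.003),("blueL",(255.5,341),.003),("blueR",(329,332),.003),("purple",(417,328.5),.003),("ashtray",(213,219),.02),("rook",(148,326),.02),("king2base",(458,235),.003),("clockfront",(321,186),.0),("lid",(299.6,262.7),.095),("kinghead",(302,257),.185)]:
    print(nm,atz("top",uv,z).round(4))
for nm,uv,z in [("foot",(341.7,270),.003),("king2base",(322.5,172),.004),("kinghead",(345,209),.18),("clock fr",(265,250),.03)]:
    print("side",nm,atz("side",uv,z).round(4))
a=cv2.imread("pics/side0.png")[195:290,300:385];b=cv2.imread("pics/top0.png")[240:295,270:335]
f=lambda i,s:cv2.resize(i,(s*i.shape[1]//i.shape[0],s),interpolation=cv2.INTER_CUBIC)
a=f(a,440);b=f(b,330);b=cv2.copyMakeBorder(b,0,110,0,0,0);cv2.imwrite("pics/c1.png",np.hstack([a,b]));print(a.shape,b.shape)
E
```

```text
foot [0.5236 0.0411 0.003 ]
blueL [0.3742 0.1323 0.003 ]
blueR [ 0.3942 -0.0171  0.003 ]
purple [ 0.4035 -0.1968  0.003 ]
ashtray [0.6241 0.2283 0.02  ]
rook [0.4009 0.3479 0.02  ]
king2base [ 0.6    -0.2886  0.003 ]
clockfront [0.7053 0.0024 0.    ]
lid [0.5219 0.0428 0.095 ]
kinghead [0.5179 0.0361 0.185 ]
side foot [0.5237 0.043  0.003 ]
side king2base [ 0.6034 -0.2938  0.004 ]
side kinghead [0.5206 0.0357 0.18  ]
side clock fr [0.6971 0.0249 0.03  ]
(440, 393, 3) (440, 390, 3)
```

View pics/c1.png

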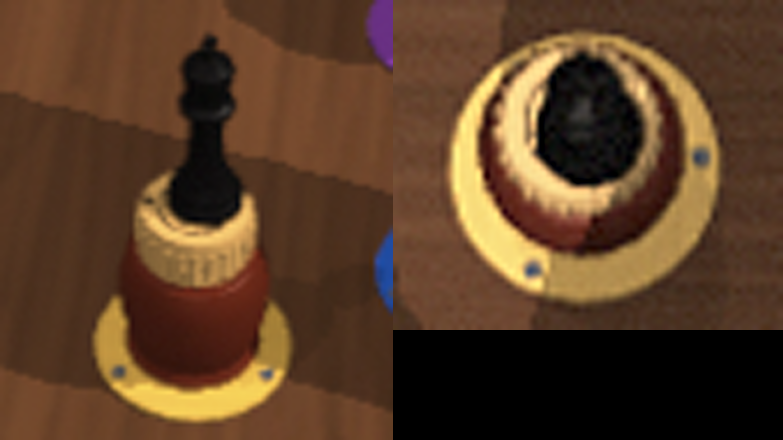

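The crop shows the king standing on the lid slightly off-centre, about 6 mm towards -y. The lid dot is at about (332,238) in the side picture. Now approaching the king.

Request:
move_arm([
  [1, 30.7, -20.7, -4, 0, 0, 0],
  [1, 30.7, -20.7, -4, 0, 0, 0],
  [1, 30.7, -20.7, -4, 0, 0, 0],
  [1, 30.7, -20.7, -4, 0, 0, 0],
  [1, 30.7, -20.7, -4, 0, 0, 0],
  [1, 30.7, -20.7, -4, 0, 0, 0],
  [1, 30.7, -20.7, -4, 0, 0, 0],
  [1, 30.7, -20.7, -4, 0, 0, 0],
])

```text
clock: 1.37
eef_pos: [0.357, -0.2108, 0.2718]
tool_rot: [0.98, 0.198, 0.0, 0.0]
ft_force: [0.5, -0.7, -0.2]
grip_width: 0.0853
grasp_force: 0.0
```

Request:
move_arm([
  [1, 30.7, -20.7, -2, 0, 0, 0],
  [1, 30.7, -20.7, -2, 0, 0, 0],
  [1, 30.7, -20.7, -2, 0, 0, 0],
  [1, 30.7, -20.7, -2, 0, 0, 0],
  [1, 30.7, -20.7, -2, 0, 0, 0],
  [1, 30.7, -20.7, -2, 0, 0, 0],
  [1, 30.7, -20.7, -2, 0, 0, 0],
  [1, 30.7, -20.7, -2, 0, 0, 0],
  [1, 0, 0, 0, 0, 0, 0],
])

```text
clock: 2.12
eef_pos: [0.5212, 0.0408, 0.2868]
tool_rot: [0.979, 0.202, 0.001, -0.001]
ft_force: [-0.1, -1.2, -0.5]
grip_width: 0.0852
grasp_force: 0.0
```

```bash
python3 - <<'E'
from h import *
o=bot.get_obs();print(o["clock"],o["joint_pos"],o["eef_pos"],R.from_quat(o["tool_rot"]).as_matrix().round(3))
im=bot.camera("side");cv2.imwrite("pics/s2.png",im)
c=im[130:330,260:460];cv2.imwrite("pics/s2c.png",cv2.resize(c,(600,600),interpolation=cv2.INTER_CUBIC))
E
```

```text
2.1167 [7.68859874e-02 2.70460706e-01 1.67231601e-01 1.46547530e+00
 2.25139685e-03 2.81223516e+00] [0.52117342 0.04081734 0.28679439] [[ 0.919  0.395  0.002]
 [ 0.395 -0.919  0.002]
 [ 0.003 -0.001 -1.   ]]
```

View pics/s2c.png

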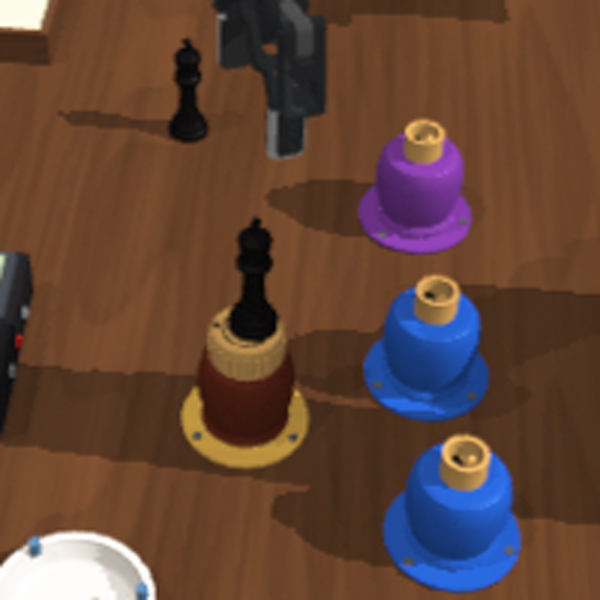

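The gripper is above and behind the king with nothing in its way; the king (255,280 in the crop) still stands on the lid. Going down.

Request:
move_arm([
  [1, 0, 0, 25, 0, 0, 0],
  [1, 0, 0, 25, 0, 0, 0],
  [1, 0, 0, 20, 0, 0, 0],
  [1, 0, 0, 0, 0, 0, 0],
  [1, 0, 0, 0, 0, 0, 0],
])

```text
clock: 2.58
eef_pos: [0.5169, 0.0348, 0.2167]
tool_rot: [0.98, 0.198, -0.001, -0.0]
ft_force: [-0.1, 0.3, -0.9]
grip_width: 0.0854
grasp_force: 0.0
```

```bash
python3 - <<'E'
from h import *
im=bot.camera("top")
b=im[190:310,230:370];cv2.imwrite("pics/t2.png",cv2.resize(b,(700,600),interpolation=cv2.INTER_CUBIC))
o=bot.get_obs();p=o["eef_pos"];print(p,proj("top",[[*p[:2],.185],[.519,.0365,.185]]),(proj("top",[[*p[:2],.185]])-[230,190])*5)
E
```

```text
[0.51804275 0.03496317 0.21812857] [[302.62601743 256.91153632]
 [301.7587791  256.36178033]] [[363.13008716 334.55768162]]
```

View pics/t2.png

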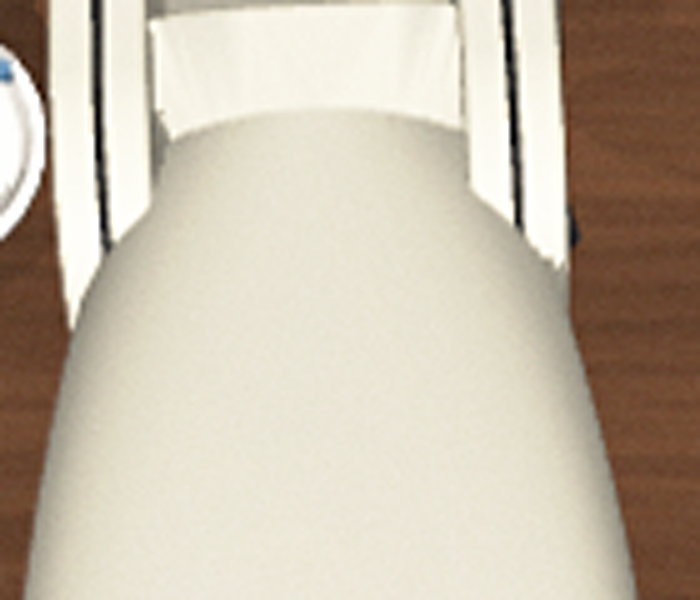

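The arm fills the top view, so it gives nothing here. The TCP is about 1-2 mm from the king estimate; I'll finish the descent and close.

Request:
move_arm([
  [1, 1.5, -1, 20, 0, 0, 0],
  [1, 0, 0, 20, 0, 0, 0],
  [1, 0, 0, 20, 0, 0, 0],
  [1, 0, 0, 10, 0, 0, 0],
  [1, 0, 0, 0, 0, 0, 0],
  [1, 0, 0, 0, 0, 0, 0],
])

```text
clock: 3.13
eef_pos: [0.5197, 0.037, 0.1484]
tool_rot: [0.98, 0.198, 0.001, 0.0]
ft_force: [0.6, 0.4, 0.4]
grip_width: 0.0855
grasp_force: 0.0
```

```bash
python3 - <<'E'
from h import *
im=bot.camera("side");c=im[150:300,260:420];cv2.imwrite("pics/s3.png",cv2.resize(c,(640,600),interpolation=cv2.INTER_CUBIC))
o=bot.get_obs();print(o["eef_pos"],o["ft_force"])
E
```

```text
[0.52025962 0.03712104 0.14896515] [0.23245591 0.42885648 0.59833764]
```

View pics/s3.png

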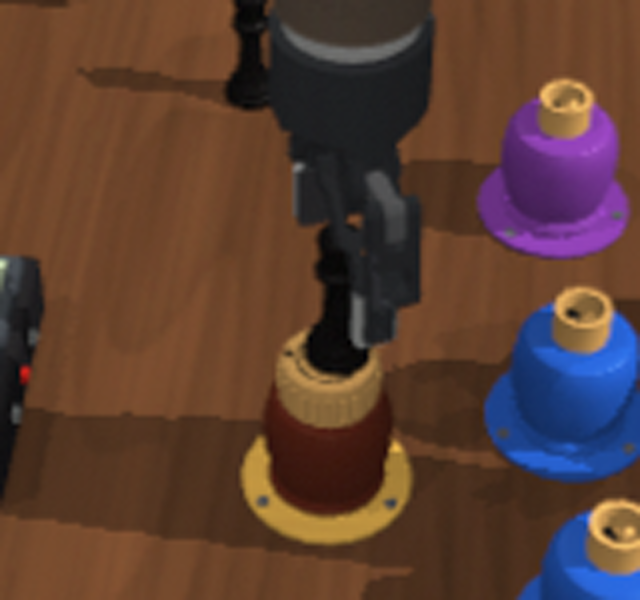

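The king's head and collar (335,260 in the crop) are between the fingers, with the near finger at (380,290). Closing.

Request:
move_arm([
  [0, 0, 0, 0, 0, 0, 0],
  [0, 0, 0, 0, 0, 0, 0],
  [0, 0, 0, 0, 0, 0, 0],
  [0, 0, 0, 0, 0, 0, 0],
  [0, 0, 0, 0, 0, 0, 0],
  [0, 0, 0, 0, 0, 0, 0],
  [0, 0, 0, 0, 0, 0, 0],
  [0, 0, 0, 0, 0, 0, 0],
])

```text
clock: 3.85
eef_pos: [0.5196, 0.0369, 0.1477]
tool_rot: [0.98, 0.198, 0.0, 0.0]
ft_force: [0.7, -1.5, 2.1]
grip_width: 0.0217
grasp_force: 57.6
```

Request:
move_arm([
  [0, 0, 0, -8, 0, 0, 0],
  [0, 0, 0, -15, 0, 0, 0],
  [0, 0, 0, -20, 0, 0, 0],
  [0, -2, 12, -17, 0, 0, 0],
  [0, -4, 25, 0, 0, 0, 0],
  [0, -5.5, 34, 0, 0, 0, 0],
  [0, -6, 36, 0, 0, 0, 0],
  [0, -5, 32, 0, 0, 0, 0],
  [0, -4, 20, 0, 0, 0, 0],
  [0, -2, 10, 0, 0, 0, 0],
])

```text
clock: 4.68
eef_pos: [0.5587, -0.132, 0.2071]
tool_rot: [0.98, 0.197, -0.0, -0.0]
ft_force: [0.0, -0.2, -1.5]
grip_width: 0.0215
grasp_force: 57.8
```

Request:
move_arm([
  [0, 0, 0, 0, 0, 0, 0],
  [0, 0, 0, 20, 0, 0, 0],
  [0, 0, 0, 30, 0, 0, 0],
  [0, 0, 0, 30, 0, 0, 0],
  [0, 0, 0, 30, 0, 0, 0],
  [0, 0, 0, 20, 0, 0, 0],
  [0, 0, 0, 10, 0, 0, 0],
  [0, 0, 0, 0, 0, 0, 0],
  [0, 0, 0, 0, 0, 0, 0],
])

```text
clock: 5.43
eef_pos: [0.5588, -0.1285, 0.0677]
tool_rot: [0.98, 0.199, -0.0, -0.0]
ft_force: [-0.5, -0.1, -0.2]
grip_width: 0.0215
grasp_force: 57.8
```

```bash
python3 - <<'E'
from h import *
im=bot.camera("side");c=im[130:290,260:430];cv2.imwrite("pics/s4.png",cv2.resize(c,(637,600),interpolation=cv2.INTER_CUBIC))
o=bot.get_obs();print(o["eef_pos"],o["ft_force"],o["grip_width"])
E
```

```text
[ 0.55974883 -0.12895052  0.06873161] [ 1.14410717  0.25773123 -0.21695293] 0.021899448833801252
```

View pics/s4.png

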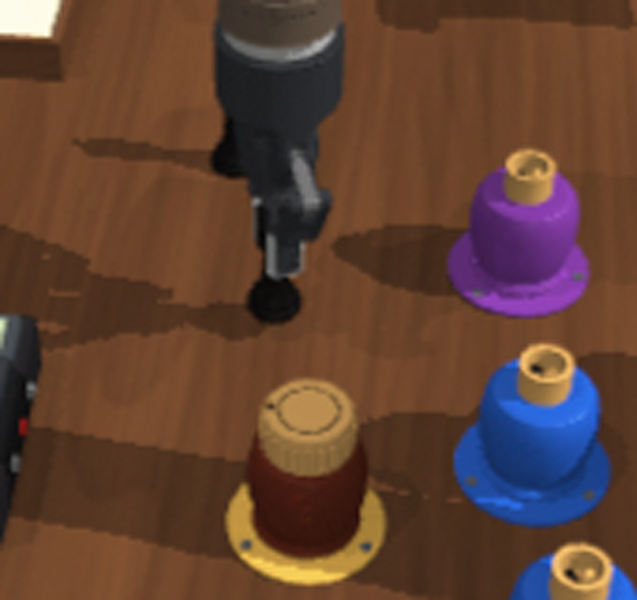

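The king hangs upright in the gripper (base at 274,298) a little above the bare table. The lid is now clear, with its dot at (270,406) and its top centred at (308,412). Lowering gently.

Request:
move_arm([
  [0, 0, 0, 8, 0, 0, 0],
  [0, 0, 0, 4, 0, 0, 0],
  [0, 0, 0, 2, 0, 0, 0],
  [0, 0, 0, 1, 0, 0, 0],
  [0, 0, 0, 1, 0, 0, 0],
  [0, 0, 0, 0, 0, 0, 0],
  [0, 0, 0, 0, 0, 0, 0],
])

```text
clock: 6.07
eef_pos: [0.5588, -0.1297, 0.0514]
tool_rot: [0.98, 0.198, 0.0, 0.0]
ft_force: [0.5, 0.3, -1.4]
grip_width: 0.0215
grasp_force: 57.7
```

Request:
move_arm([
  [0, 0, 0, 1, 0, 0, 0],
  [0, 0, 0, 0.5, 0, 0, 0],
  [0, 0, 0, 0, 0, 0, 0],
])

```text
clock: 6.32
eef_pos: [0.5591, -0.1297, 0.0503]
tool_rot: [0.98, 0.199, 0.0, 0.0]
ft_force: [-0.4, 0.9, 1.3]
grip_width: 0.0216
grasp_force: 57.7
```

Request:
move_arm([
  [0, 0, 0, 0.5, 0, 0, 0],
  [0, 0, 0, 0, 0, 0, 0],
])

```text
clock: 6.48
eef_pos: [0.5593, -0.1297, 0.0502]
tool_rot: [0.98, 0.199, 0.001, 0.0]
ft_force: [-1.5, -1.0, 4.7]
grip_width: 0.0218
grasp_force: 57.4
```

Request:
move_arm([
  [0, 0, 0, 0.5, 0, 0, 0],
  [0, 0, 0, 0, 0, 0, 0],
])

```text
clock: 6.65
eef_pos: [0.5595, -0.1298, 0.0501]
tool_rot: [0.98, 0.199, 0.001, 0.0]
ft_force: [-1.0, -0.0, 6.6]
grip_width: 0.0217
grasp_force: 57.5
```

Contact with the table is firm (6.6 N). Opening gradually.

Request:
move_arm([
  [0.35, 0, 0, 0, 0, 0, 0],
  [0.5, 0, 0, 0, 0, 0, 0],
  [0.8, 0, 0, 0, 0, 0, 0],
  [1, 0, 0, 0, 0, 0, 0],
  [1, 0, 0, 0, 0, 0, 0],
  [1, 0, 0, 0, 0, 0, 0],
  [1, 0, 0, 0, 0, 0, 0],
  [1, 0, 0, 0, 0, 0, 0],
])

```text
clock: 7.32
eef_pos: [0.5587, -0.1295, 0.0487]
tool_rot: [0.98, 0.199, -0.0, -0.0]
ft_force: [0.4, -0.3, -0.5]
grip_width: 0.0854
grasp_force: 0.0
```

Request:
move_arm([
  [1, 0, 0, -10, 0, 0, 0],
  [1, 0, 0, -25, 0, 0, 0],
  [1, 0, 0, -35, 0, 0, 0],
  [1, 0, 0, -35, 0, 0, 0],
  [1, 0, 0, -35, 0, 0, 0],
  [1, 0, 0, 0, 0, 0, 0],
])

```text
clock: 7.82
eef_pos: [0.563, -0.1305, 0.1981]
tool_rot: [0.98, 0.199, 0.007, 0.003]
ft_force: [1.2, -0.5, 0.9]
grip_width: 0.0854
grasp_force: 0.0
```

```bash
python3 - <<'E'
from h import *
im=bot.camera("side");c=im[130:290,260:430];cv2.imwrite("pics/s5.png",cv2.resize(c,(637,600),interpolation=cv2.INTER_CUBIC))
for q in("lid","king"): print(q,[(round(x["conf"],2),x["rect"]) for x in bot.outline_of(q,"side")])
l=bot.outline_of("lid","side")
o=bot.get_obs();print(o["eef_pos"],o["joint_pos"],o["ft_force"],o["grip_width"])
t=np.linspace(0,2*np.pi,60)
g=lambda x,y:np.vstack([proj("side",np.c_[x+.0265*np.cos(t),y+.0265*np.sin(t),0*t+z]) for z in(.0715,.0975)])
p=g(.523,.042);print("pred lid rect",p.min(0),p.max(0))
# lid top centre from viewed crop s4
print(atz("side",(260+308*170/637,130+412*160/600),.0975))
E
```

```text
lid [(0.62, [328.0, 232.0, 26.3, 25.1]), (0.25, [315.4, 143.0, 16.2, 34.8])]
king [(0.74, [256.4, 309.0, 53.2, 45.6]), (0.58, [315.9, 143.2, 15.1, 33.9]), (0.53, [327.0, 188.1, 14.5, 34.5])]
[ 0.55804922 -0.12940201  0.18833532] [-2.27862783e-01  4.10707575e-01  1.11458297e-01  1.27271094e+00
  1.34579922e-05  2.51391365e+00] [ 0.3570892   0.3034362  -0.38578549] 0.08507916766743462
pred lid rect [330.08520533 231.0799541 ] [355.54303717 257.90416979]
[0.52431218 0.04146487 0.0975    ]
```

View pics/s5.png

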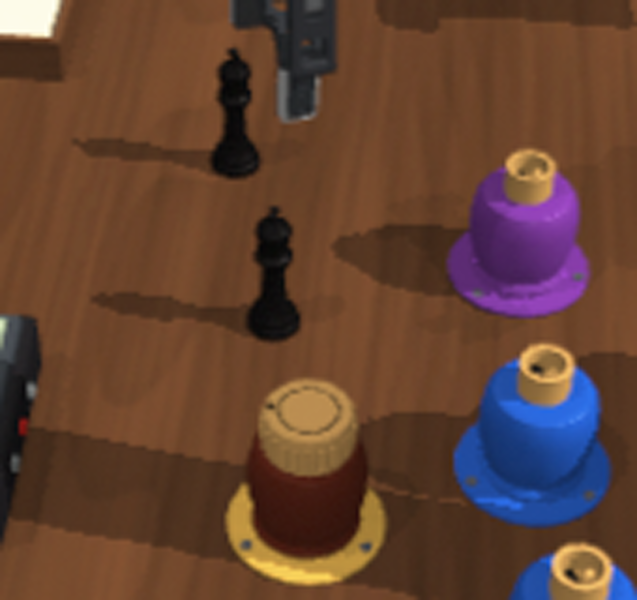

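The king stands upright on the table at (274,320 in the crop), king_2 is untouched at (235,160), and the lid is free. Moving over the lid and winding the wrist to mid-range.

Request:
move_arm([
  [1, 3, -15, 0, 0, 0, 0],
  [1, 6, -30, 0, 0, 0, 0],
  [1, 7, -35, 0, 0, 0, 0],
  [1, 7, -35, 0, 0, 0, 0],
  [1, 6, -30, 0, 0, 0, 0],
  [1, 4, -20, 0, 0, 0, 0],
  [1, 1.5, -6.5, 0, 0, 0, 0],
  [1, 0, 0, 0, 0, 0, -4],
  [1, 0, 0, 0, 0, 0, -7],
  [1, 0, 0, 0, 0, 0, -7],
])

```text
clock: 8.85
eef_pos: [0.5227, 0.0422, 0.1875]
tool_rot: [0.936, 0.353, -0.001, -0.0]
ft_force: [-0.3, 0.7, 0.8]
grip_width: 0.0853
grasp_force: 0.0
```

Request:
move_arm([
  [1, 0, 0, 0, 0, 0, -7],
  [1, 0, 0, 0, 0, 0, -7],
  [1, 0, 0, 0, 0, 0, -7],
  [1, 0, 0, 0, 0, 0, -7],
  [1, 0, 0, 0, 0, 0, -7],
  [1, 0, 0, 0, 0, 0, -7],
  [1, 0, 0, 0, 0, 0, -7],
  [1, 0, 0, 0, 0, 0, -7],
  [1, 0, 0, 0, 0, 0, -7],
  [1, 0, 0, 0, 0, 0, -7],
])

```text
clock: 9.68
eef_pos: [0.5228, 0.0416, 0.1874]
tool_rot: [0.565, 0.825, -0.001, -0.001]
ft_force: [0.6, -0.1, 0.4]
grip_width: 0.0853
grasp_force: 0.0
```

Request:
move_arm([
  [1, 0, 0, 0, 0, 0, -7],
  [1, 0, 0, 0, 0, 0, -7],
  [1, 0, 0, 0, 0, 0, -7],
  [1, 0, 0, 0, 0, 0, -7],
  [1, 0, 0, 0, 0, 0, -7],
  [1, 0, 0, 0, 0, 0, -7],
  [1, 0, 0, 0, 0, 0, -7],
  [1, 0, 0, 0, 0, 0, -7],
  [1, 0, 0, 0, 0, 0, 0],
  [1, 0, 0, 0, 0, 0, 0],
])

```text
clock: 10.52
eef_pos: [0.523, 0.0416, 0.1878]
tool_rot: [0.116, 0.993, -0.0, -0.001]
ft_force: [0.7, -0.6, -0.6]
grip_width: 0.0857
grasp_force: 0.0
```

```bash
python3 - <<'E'
from h import *
o=bot.get_obs();r=R.from_quat(o["tool_rot"]).as_matrix()
print(o["eef_pos"],o["joint_pos"],r.round(3),"tool delta mm",r.T@(np.array([.5238,.042,o["eef_pos"][2]])-o["eef_pos"])*1000)
E
```

```text
[0.52301917 0.04164108 0.18780047] [ 7.94948037e-02  3.18331568e-01 -2.57926260e-02  1.22886785e+00
 -8.10753677e-05  3.11468849e-01] [[-0.973  0.23  -0.002]
 [ 0.23   0.973 -0.   ]
 [ 0.002 -0.001 -1.   ]] tool delta mm [-0.67739764  0.52882157 -0.00179563]
```

Request:
move_arm([
  [1, -0.7, 0.5, 20, 0, 0, 0],
  [1, 0, 0, 25, 0, 0, 0],
  [1, 0, 0, 25, 0, 0, 0],
  [1, 0, 0, 20, 0, 0, 0],
  [1, 0, 0, 12, 0, 0, 0],
  [1, 0, 0, 6, 0, 0, 0],
  [1, 0, 0, 0, 0, 0, 0],
  [1, 0, 0, 0, 0, 0, 0],
])

```text
clock: 11.18
eef_pos: [0.5246, 0.0421, 0.0809]
tool_rot: [0.115, 0.993, -0.0, -0.0]
ft_force: [0.4, 0.3, 0.0]
grip_width: 0.0854
grasp_force: 0.0
```

Request:
move_arm([
  [0, 0, 0, 0, 0, 0, 0],
  [0, 0, 0, 0, 0, 0, 0],
  [0, 0, 0, 0, 0, 0, 0],
  [0, 0, 0, 0, 0, 0, 0],
  [0, 0, 0, 0, 0, 0, 0],
  [0, 0, 0, 0, 0, 0, 0],
])

```text
clock: 11.68
eef_pos: [0.5254, 0.0413, 0.0825]
tool_rot: [0.114, 0.993, -0.001, 0.001]
ft_force: [-1.0, -2.5, 5.5]
grip_width: 0.0502
grasp_force: 61.8
```

```bash
python3 - <<'E'
from h import *
im=bot.camera("side");c=im[150:290,270:420];cv2.imwrite("pics/s6.png",cv2.resize(c,(642,600),interpolation=cv2.INTER_CUBIC))
o=bot.get_obs();print(o["eef_pos"],o["ft_force"],o["ft_torque"],o["grip_width"],o["joint_pos"][5])
E
```

```text
[0.52536775 0.04123227 0.08251466] [-1.21733652 -2.09074661  5.42542765] [-0.75485589  0.28137291  0.00988036] 0.050259725269071805 0.3089906388304441
```

View pics/s6.png

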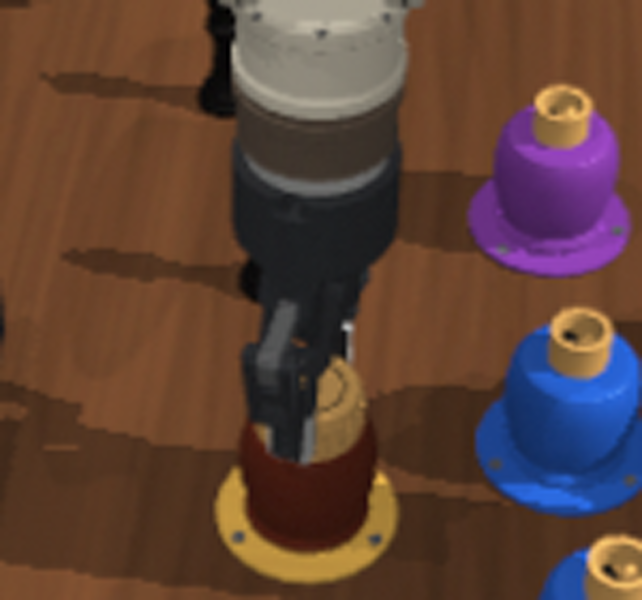

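The lid is held between both pads (about 300,400) with the pads on the skirt just above the shoulder. The grip force is good. I'll relieve the small upward load and try turning counter-clockwise (tool -z) first.

Request:
move_arm([
  [0, 0, 0, -1, 0, 0, 0],
  [0, 0, 0, 0, 0, 0, -3],
  [0, 0, 0, 0, 0, 0, -4],
  [0, 0, 0, 0, 0, 0, -4],
  [0, 0, 0, 0, 0, 0, -3],
])

```text
clock: 12.15
eef_pos: [0.525, 0.041, 0.0826]
tool_rot: [-0.009, 1.0, -0.001, 0.001]
ft_force: [0.2, -4.5, 2.6]
grip_width: 0.0503
grasp_force: 63.4
```

```bash
cat > st.py <<'E'
from h import *
o=bot.get_obs();r=R.from_quat(o["tool_rot"]).as_matrix()
print(o["clock"],o["eef_pos"],"F",o["ft_force"].round(1) if hasattr(o["ft_force"],"round") else o["ft_force"],"T",o["ft_torque"],o["grip_width"],"q6",np.degrees(o["joint_pos"][5]),"yaw",np.degrees(np.arctan2(r[1,0],r[0,0])))
E
python3 st.py
```

```text
12.15 [0.52497225 0.04095961 0.08257704] F [ 0.2 -4.5  2.6] T [-0.8950477   0.04947137 -0.13502611] 0.05032147580689575 q6 3.533496803321188 yaw -178.9868250348842
```

Request:
move_arm([
  [0, 0, 0, 0, 0, 0, -3],
  [0, 0, 0, 0, 0, 0, -3],
  [0, 0, 0, 0, 0, 0, -3],
  [0, 0, 0, 0, 0, 0, 0],
])

```text
clock: 12.48
eef_pos: [0.5252, 0.0411, 0.0826]
tool_rot: [-0.086, 0.996, -0.001, 0.001]
ft_force: [0.6, -4.4, 2.5]
grip_width: 0.0501
grasp_force: 63.4
```

```bash
python3 st.py
```

```text
12.4833 [0.52524044 0.04108468 0.08259113] F [ 0.6 -4.4  2.5] T [-0.97873049 -0.12977246 -0.03511812] 0.050088600134093504 q6 -5.343388282126639 yaw -170.1110505051805
```

It has gone 23° with hardly any torque, past the 20° stop limit, so this is the loosening direction. Continuing to about 135°.

Request:
move_arm([
  [0, 0, 0, 0, 0, 0, -4],
  [0, 0, 0, 0, 0, 0, -6],
  [0, 0, 0, 0, 0, 0, -6],
  [0, 0, 0, 0, 0, 0, -6],
  [0, 0, 0, 0, 0, 0, -6],
  [0, 0, 0, 0, 0, 0, -6],
  [0, 0, 0, 0, 0, 0, -6],
  [0, 0, 0, 0, 0, 0, -6],
  [0, 0, 0, 0, 0, 0, -6],
  [0, 0, 0, 0, 0, 0, -4],
])

```text
clock: 13.32
eef_pos: [0.5247, 0.0398, 0.0825]
tool_rot: [-0.544, 0.839, -0.002, -0.001]
ft_force: [-0.8, -8.0, 4.1]
grip_width: 0.0502
grasp_force: 63.5
```

```bash
python3 st.py
```

```text
13.3167 [0.52474211 0.03984427 0.08254621] F [-0.8 -8.   4.1] T [-1.69234022  0.11679251 -0.1682911 ] 0.05021612322608797 q6 -61.46458803844286 yaw -114.03623232392164
```

Request:
move_arm([
  [0, 0, 0, 0, 0, 0, -4],
  [0, 0, 0, 0, 0, 0, -6],
  [0, 0, 0, 0, 0, 0, -6],
  [0, 0, 0, 0, 0, 0, -6],
  [0, 0, 0, 0, 0, 0, -6],
  [0, 0, 0, 0, 0, 0, -6],
  [0, 0, 0, 0, 0, 0, -6],
  [0, 0, 0, 0, 0, 0, -6],
  [0, 0, 0, 0, 0, 0, -4],
  [0, 0, 0, 0, 0, 0, -4],
])

```text
clock: 14.15
eef_pos: [0.5257, 0.0401, 0.0826]
tool_rot: [0.866, -0.501, 0.002, 0.001]
ft_force: [2.0, -6.7, 1.9]
grip_width: 0.0505
grasp_force: 63.3
```

```bash
python3 st.py
```

```text
14.15 [0.52571327 0.04013357 0.08261111] F [ 2.  -6.7  1.9] T [-1.37102304 -0.31744684 -0.05454216] 0.05052904703495874 q6 -115.40866461609464 yaw -60.090061636693136
```

Turned 133° at low torque. Trying the lift gently.

Request:
move_arm([
  [0, 0, 0, -2, 0, 0, 0],
  [0, 0, 0, -3, 0, 0, 0],
  [0, 0, 0, -3, 0, 0, 0],
  [0, 0, 0, 0, 0, 0, 0],
])

```text
clock: 14.48
eef_pos: [0.5261, 0.0407, 0.0904]
tool_rot: [0.865, -0.502, 0.002, 0.0]
ft_force: [2.2, -5.1, 0.3]
grip_width: 0.0501
grasp_force: 63.9
```

It's free. Lifting straight up.

Request:
move_arm([
  [0, 0, 0, -4, 0, 0, 0],
  [0, 0, 0, -6, 0, 0, 0],
  [0, 0, 0, -8, 0, 0, 0],
  [0, 0, 0, -10, 0, 0, 0],
  [0, 0, 0, -15, 0, 0, 0],
  [0, 0, 0, -20, 0, 0, 0],
  [0, 0, 0, -20, 0, 0, 0],
  [0, 0, 0, -15, 0, 0, 0],
  [0, 0, 0, -10, 0, 0, 0],
  [0, 0, 0, -5, 0, 0, 0],
])

```text
clock: 15.32
eef_pos: [0.5251, 0.0427, 0.2051]
tool_rot: [0.866, -0.501, 0.001, -0.001]
ft_force: [-0.3, 0.8, -0.2]
grip_width: 0.0501
grasp_force: 64.2
```

Request:
move_arm([
  [0, 0, 0, -8, 0, 0, 0],
  [0, 0, 0, 0, 0, 0, 0],
  [0, 0, 0, 0, 0, 0, 0],
  [0, 0, 0, 0, 0, 0, 0],
  [0, 0, 0, 0, 0, 0, 0],
])

```text
clock: 15.73
eef_pos: [0.5239, 0.0421, 0.2098]
tool_rot: [0.866, -0.501, -0.001, 0.001]
ft_force: [0.5, 0.2, -0.4]
grip_width: 0.0501
grasp_force: 64.2
```

```bash
python3 st.py; python3 - <<'E'
from h import *
im=bot.camera("side");c=im[120:300,240:440];cv2.imwrite("pics/s7.png",cv2.resize(c,(667,600),interpolation=cv2.INTER_CUBIC))
E
```

```text
15.7333 [0.52394191 0.0421392  0.20982484] F [ 0.5  0.2 -0.4] T [-0.00344786  0.00258489 -0.00480029] 0.05009486859670342 q6 -115.30618904150812 yaw -60.098258402704744
```

View pics/s7.png

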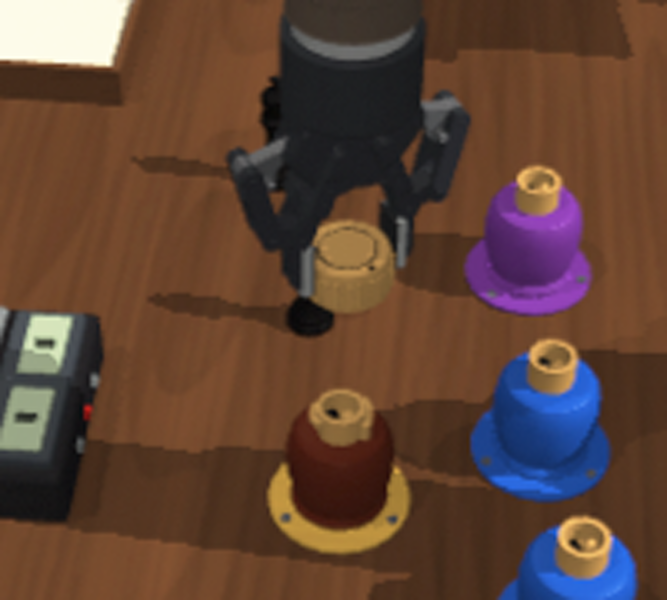

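The lid (350,265) is held level and right way up, about 11 cm above the open neck (342,410). The king's base still stands behind it at (310,315). Handing in.

```bash
python3 -c "
from workcell import bot
print(bot.job_done())"
```

```text
the job is handed in; nothing more can be done
None
```

The job is handed in: the black king stands upright on the bare table about 17 cm from the pot, and the gripper is holding the unscrewed lid level about 11 cm above the pot's rim (it loosened counter-clockwise).

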